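# Hand over the fuller cheese shaker

## Robot

A 6-joint arm with a two-finger parallel gripper is mounted at the origin on a cart in front of the work surface, level with it; the furniture and walls round the work are solid. World frame = base frame: x ahead of the robot, y to its left, z up, the work surface at z = 0. Lengths are in m, angles in rad, forces in N, time in s.
With the tool pointing down it reaches from about 0.375 to 0.9 m from the base axis. Payload 3.1 kg.
Tool frame: the origin (TCP) lies on the centre line of the jaws, within the pads' length; the fingertips stand robot.tip_reach ahead of it and the grasp point (between the pads) is the TCP (robot.tip_reach is the distance from the TCP to the fingertips, in m); z points along the fingers, y is the direction in which the jaws open and shut (so a half turn about z gives the same grasp; the last joint's range is limited). The gripper opens to 87 mm and grips with 3 to 60 N. Pads are 19 mm wide; open, the fingers measure 117 mm over their backs; the gripper's body (75 mm by 190 mm) begins 51 mm behind the grasp point.
Start: joints at [1.048, 0.527, 1.433, -0, 1.181, -0.178], TCP at [0.211, 0.588, 0.242] pointing down, gripper open.
Joint ranges: [-3.08, 3.08], [-0.75, 2.2], [0.22, 2.44], [-1.43, 4.57], [0, 2.65], [-2.85, 2.85]. Speed limits (rad/s): [2.79, 2.79, 3.14, 3.14, 3.14, 3.14].

## Interface

Orientations are given as a unit quaternion [x, y, z, w].
In Python, from rig import telemetry, viewer, robot gives the robot as it stands. The module is installed in compiled form; this text tells all that it offers.
- The arm moves only by the tool step_arm, never from a script. Its argument "targets" is a list of rows, each an object of numbers: "dx", "dy", "dz": the shift along the tool's x, y, z in m; "rx", "ry", "rz": the turn, a rotation vector about the tool's x, y, z in degrees. In form: [{"dx": .., "dy": .., "dz": .., "rx": .., "ry": .., "rz": ..}, ...]. A call has exactly 5 rows; each row is the pose to reach, as a shift and turn from the pose measured when the call began, along the tool's axes at that moment; what a row does not reach only later rows make up. A row lasts 1/8 s, in which the tool goes at most 62.5 mm and 10.7 degrees, less where a joint would pass 70% of its speed; a pose out of reach is approached as far as the arm can. A call with a gripper value outside its range is refused whole. "gripper" is the opening, from 0 (shut) to 1 (fully open), set as the call begins (left out, the last holds). The fingers move at their own pace and stop on an object; "force" is the grip in N (left out, the last holds). Time passes only in rows, so rows that repeat a pose let the fingers close, or fill a call up. It gives the time, the measured TCP pose, the force and the opening at its end, in the units of the state.
- telemetry.get_obs(): the state, without advancing time (a new reading comes with each control period).
- viewer.camera(name): name is "scene" or "top"; returns a dict with "img" (420x560x3 uint8, blue, green, red), "depth" (420x560 float32, m along the optical axis (not along the pixel's ray), 0 where there is no reading), "K" (3x3 intrinsics, pixels), "R" (3x3) and "t" (3): a world point X has camera coordinates R X + t. Camera axes: x right, y down, z forward; pixel columns grow to the right and rows downward; lengths in m; the calibration is good to about 2 mm. A picture is of the moment at which its call begins.
- robot.hand_in(): hands the job in, once; it reports no verdict.
The state is a dict: "time": time; "q": joint angles; "joint_velocities": joint speeds; "joint_torque": joint torques, N m; "position": TCP position; "tool_rot": TCP orientation; "ft_force": force on the tool from outside, world axes, zero at the start; "moment": the same for the moment, N m; "grip_width": finger opening in m.
Only numpy, scipy, OpenCV 4.12 (cv2) and the standard library are available. Lean on these libraries where they do the work, as an engineer would, in place of code of your own. Each camera call takes 0.05 s, during which the arm holds its last target.

## Task

The two grated-cheese shakers in the wooden stand were left with their flip lids open. Press both lids down until they snap shut, then find the fuller shaker by feel: lift one clear of the stand, set it back in its recess, and lift the other. Present the heavier one to the customer: finish still gripping it, upright and still, held up over the middle of the tasting bowl with its foot about 15 cm above the counter, the lighter one standing in its own recess, both lids shut and the other things on the counter left where they were.

Things in the scene. Friction and masses are not known exactly. Their poses are not given: they have to be found in the camera images.
- stand: fixed beech stand, 100 x 232 x 20 mm, long side along its y, with two round recesses 66 mm across and 10 mm deep. Origin: centre of its underside, on the counter; z up, y to the left seen from the robot
- recess_left (a point): centre of the floor of the stand's left recess (60 mm along +y of the stand, floor 10 mm above the counter)
- recess_right (a point): centre of the floor of the stand's right recess (60 mm along -y of the stand, floor 10 mm above the counter)
- shaker_left: grated-cheese shaker, opaque steel beaker 55 mm across with white head and flip lid, 86 mm high when shut, under 0.5 kg; the two differ by 0.1 kg or more. Origin: centre of its foot; z up, x to the lid's hinge, -x to the lid's thumb tab (34 mm out, 70 to 86 mm up): grasp with fingers closing along its y, pads on the steel, 20 to 62 mm above the foot. Starts in the left recess.
- shaker_right: grated-cheese shaker, opaque steel beaker 55 mm across with white head and flip lid, 86 mm high when shut, under 0.5 kg; the two differ by 0.1 kg or more. Origin: centre of its foot; z up, x to the lid's hinge, -x to the lid's thumb tab (34 mm out, 70 to 86 mm up): grasp with fingers closing along its y, pads on the steel, 20 to 62 mm above the foot. Starts in the right recess.
- shaker_left_lid (a joint): its flip lid, rad: 0 shut, 1.0 fully open; starts 0.65 to 0.88. White disc 51 mm across, pin 25.5 mm towards the shaker's +x and 81 mm above its foot. Pressed straight down 30 mm from the pin it resists with 1 to 3 N, then at 0.11 its clip meets a sprung catch and needs about 8 N to snap to 0, where it stays; let go earlier it springs up again
- shaker_right_lid (a joint): its flip lid, rad: 0 shut, 1.0 fully open; starts 0.65 to 0.88. White disc 51 mm across, pin 25.5 mm towards the shaker's +x and 81 mm above its foot. Pressed straight down 30 mm from the pin it resists with 1 to 3 N, then at 0.11 its clip meets a sprung catch and needs about 8 N to snap to 0, where it stays; let go earlier it springs up again
- shaker_left_press (a point): middle of the left shaker's flip lid, on its upper face, 30 mm from the hinge pin
- shaker_right_press (a point): middle of the right shaker's flip lid, on its upper face, 30 mm from the hinge pin
- tasting_bowl: white tasting bowl with cheese cubes, 124 mm across, 46 mm high, loose. Origin: centre of its foot, on the counter. Leave it where it is
- price_card: black price card on a foot, 30 x 75 x 62 mm, loose, at the back. Origin: centre of its foot. Leave it alone
- cheese_wedge: white wedge of cheese, 83 x 121 x 60 mm, loose, on the right. Origin: centre of its underside. Leave it alone

How it is judged:
On the way, in this order (a step that is already met when the one before it is completed fails the run):
1. both flip lids snapped shut while both shakers stand in their recesses (value of joint each of shaker_left_lid, shaker_right_lid below 0.04 rad and horizontal distance between shaker_left and recess_left below 0.008 m and height (world z) of each of shaker_left, shaker_right below 0.0125 m and angle between each of shaker_left, shaker_right's own z axis and vertical below 0.05 rad and horizontal distance between shaker_right and recess_right below 0.008 m), for 0.2 s.
2. one shaker lifted clear of the stand, lids shut (value of joint each of shaker_left_lid, shaker_right_lid below 0.04 rad and height (world z) of any of shaker_left, shaker_right above 0.045 m), for 0.2 s.
3. that shaker set back: both stand in their recesses, let go (horizontal distance between shaker_left and recess_left below 0.008 m and height (world z) of each of shaker_left, shaker_right below 0.0125 m and angle between each of shaker_left, shaker_right's own z axis and vertical below 0.05 rad and horizontal distance between shaker_right and recess_right below 0.008 m and contact force between each of shaker_left, shaker_right and the fingers below 0.1 N), for 0.1 s.
At the end, for the whole second after the job is handed in: The heavier shaker is gripped, still and upright (0.15 rad), its axis within 40 mm of the tasting bowl's centre and its foot 100 to 280 mm above the counter; the lighter one stands untouched on its own recess floor, within 8 mm of the middle; both lids are below 0.04 rad (value of joint each of shaker_left_lid, shaker_right_lid below 0.04 rad and ((height (world z) of shaker_left between 0.1 and 0.28 m and horizontal distance between shaker_left and tasting_bowl below 0.04 m and angle between shaker_left's own z axis and vertical below 0.15 rad and linear speed of shaker_left below 0.02 m/s and contact force between shaker_left and the fingers above 2 N and horizontal distance between shaker_right and recess_right below 0.008 m and height (world z) of shaker_right below 0.0125 m and angle between shaker_right's own z axis and vertical below 0.05 rad and contact force between shaker_right and the fingers below 0.1 N and contact force between stand and anything else below 2.55 N) or (height (world z) of shaker_right between 0.1 and 0.28 m and horizontal distance between shaker_right and tasting_bowl below 0.04 m and angle between shaker_right's own z axis and vertical below 0.15 rad and linear speed of shaker_right below 0.02 m/s and contact force between shaker_right and the fingers above 2 N and horizontal distance between shaker_left and recess_left below 0.008 m and height (world z) of shaker_left below 0.0125 m and angle between shaker_left's own z axis and vertical below 0.05 rad and contact force between shaker_left and the fingers below 0.1 N and contact force between stand and anything else below 2.55 N))); the arm keeps its last pose, push and grip.
It fails at once if the tasting bowl is pushed more than 15 mm (distance of tasting_bowl from where it was at the start of the episode above 0.015 m).
It fails at once if the price card is pushed more than 15 mm (distance of price_card from where it was at the start of the episode above 0.015 m).
It fails at once if the cheese wedge is pushed more than 15 mm (distance of cheese_wedge from where it was at the start of the episode above 0.015 m).
It fails at once if a shaker is tipped over 0.6 rad (angle between any of shaker_left, shaker_right's own z axis and vertical above 0.6 rad).
It also fails if it takes over 72 s, if anything falls off the work surface, if the arm or the gripper's body presses on something with over 40 N, if the wrist force passes 120 N, or if a joint passes its speed limit or range.

## Working session

There is one attempt and no reset: what is moved stays moved. The work goes in short steps, Python scripts to look and compute and a tool call to move; the robot and the scene stay as the last step left them, time stands still between calls to the robot, and variables do not carry over. Pictures are saved under pics/ and viewed, and the job is handed in when it is done.

Besides the shell and the picture viewer there is one more tool, called after ">>>" as name(argument=value, ...) on one line, values as JSON. step_arm: Moves the arm, as the interface text tells. Its arguments: {"type":"object","properties":{"targets":{"type":"array"},"gripper":{"type":"number"},"force":{"type":"number"}},"required":["targets"]}

```bash
mkdir -p pics; ls; cat > h.py <<'E'
from rig import telemetry, viewer, robot
import numpy as np, cv2
from scipy.spatial.transform import Rotation as Rn
def cam(n):
    c=viewer.camera(n); d=c['depth'];K=c['K']
    v,u=np.mgrid[:420,:560]
    P=np.stack([(u-K[0,2])/K[0,0]*d,(v-K[1,2])/K[1,1]*d,d],-1)
    X=(P-np.array(c['t']))@np.array(c['R'])
    X[d==0]=np.nan
    return c,X
def st():
    o=telemetry.get_obs()
    print({k:np.round(o[k],4).tolist() for k in ('time','q','position','tool_rot','ft_force','moment','grip_width')})
    return o
E
python3 - <<'E'
from h import *
o=st();print(Rn.from_quat(o['tool_rot']).as_matrix().round(3),robot.tip_reach)
for n in('scene','top'):
    c,X=cam(n); cv2.imwrite(f'pics/{n}0.png',c['img']); np.savez(f'{n}0.npz',X=X,img=c['img'])
    print(n,(-np.array(c['R']).T@c['t']).round(3),c['K'])
E
```

```text
pics
{'time': 0.0, 'q': [1.0485, 0.5284, 1.4339, -0.0, 1.1814, -0.1785], 'position': [0.2103, 0.5878, 0.2406], 'tool_rot': [0.171, 0.9853, -0.001, -0.0004], 'ft_force': [-0.1795, 0.52, -0.1024], 'moment': [-0.0116, -0.062, 0.0511], 'grip_width': 0.0871}
[[-0.941  0.337 -0.001]
 [ 0.337  0.941 -0.002]
 [ 0.    -0.002 -1.   ]] 0.019
scene [-0.211 -0.79   0.851] [[487.48275567   0.         276.79105515]
 [  0.         487.48275567 206.0801143 ]
 [  0.           0.           1.        ]]
top [ 0.182 -0.137  1.327] [[481.97672417   0.         270.07147166]
 [  0.         481.97672417 205.23621527]
 [  0.           0.           1.        ]]
```

View pics/scene0.png

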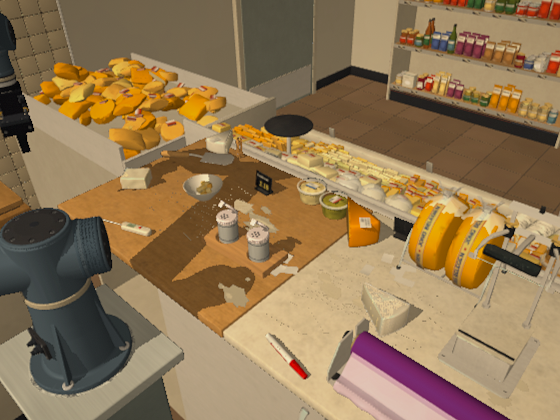

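View pics/top0.png

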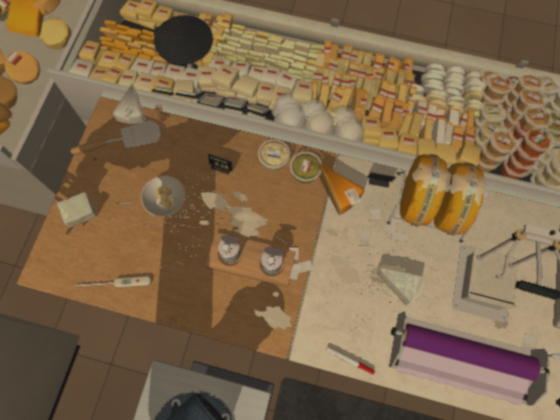

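```bash
python3 - <<'E'
import numpy as np,cv2
s=np.load('scene0.npz');t=np.load('top0.npz')
a=cv2.resize(s['img'][180:280,190:310],(720,600),interpolation=cv2.INTER_CUBIC);cv2.imwrite('pics/sz.png',a)
a=cv2.resize(t['img'][210:310,190:310],(720,600),interpolation=cv2.INTER_CUBIC);cv2.imwrite('pics/tz.png',a)
X=t['X']
for n,(u,v) in dict(L=(229,250),R=(272,262),bowl=(163,196),card=(220,163),wedge=(400,282)).items(): print(n,X[v,u].round(3))
for nm,D in(('s',s),('t',t)):
    X=D['X'];img=D['img']
    # bowl rim
    m=(X[...,2]>0.03)&(X[...,2]<0.055)
    for c,(nm2) in (((0.62,0.13),'x'),):pass
    n,lab,stt,cen=cv2.connectedComponentsWithStats(((X[...,2]>0.012)&(X[...,0]<0.8)&(X[...,0]>0.3)&(abs(X[...,1])<0.5)).astype(np.uint8))
    for i in range(1,n):
        if stt[i,4]>60:
            p=X[lab==i]; print(nm,cen[i].round(),stt[i,4],p.min(0).round(3),p.max(0).round(3))
E
```

```text
L [0.462 0.036 0.092]
R [ 0.452 -0.083  0.129]
bowl [0.577 0.271 0.038]
card [0.72  0.146 0.033]
wedge [ 0.503 -0.42   0.063]
s [214. 145.] 179 [0.774 0.414 0.012] [0.8   0.5   0.056]
s [138. 178.] 341 [0.433 0.444 0.012] [0.529 0.5   0.047]
s [263. 181.] 239 [0.711 0.107 0.012] [0.728 0.184 0.063]
s [202. 186.] 741 [0.513 0.205 0.012] [0.64  0.337 0.049]
s [343. 213.] 2091 [ 0.659 -0.278  0.012] [0.799 0.051 0.079]
s [435. 232.] 3975 [ 0.655 -0.5    0.012] [ 0.8   -0.283  0.247]
s [244. 241.] 2739 [ 0.416 -0.136  0.012] [0.523 0.1   0.139]
s [135. 228.] 177 [0.303 0.23  0.012] [0.348 0.329 0.022]
s [384. 308.] 1490 [ 0.454 -0.483  0.012] [ 0.537 -0.361  0.063]
s [354. 354.] 1940 [ 0.3   -0.5    0.012] [ 0.43  -0.42   0.092]
t [127. 117.] 257 [0.775 0.418 0.012] [0.8   0.5   0.059]
t [273. 158.] 542 [ 0.736 -0.048  0.013] [0.8   0.044 0.059]
t [221. 162.] 242 [0.71  0.107 0.012] [0.729 0.181 0.067]
t [328. 182.] 1823 [ 0.661 -0.278  0.012] [ 0.8   -0.055  0.086]
t [429. 196.] 3342 [ 0.657 -0.5    0.012] [ 0.8   -0.369  0.248]
t [380. 176.] 100 [ 0.792 -0.358  0.013] [ 0.8   -0.284  0.066]
t [163. 195.] 1252 [0.513 0.207 0.012] [0.639 0.33  0.053]
t [ 82. 210.] 528 [0.431 0.445 0.012] [0.53  0.5   0.053]
t [251. 259.] 2929 [ 0.418 -0.136  0.012] [0.524 0.098 0.141]
t [403. 284.] 1022 [ 0.457 -0.483  0.012] [ 0.536 -0.363  0.069]
t [132. 281.] 295 [0.303 0.23  0.012] [0.349 0.324 0.023]
t [407. 342.] 1285 [ 0.3   -0.5    0.012] [ 0.431 -0.422  0.1  ]
```

View pics/sz.png

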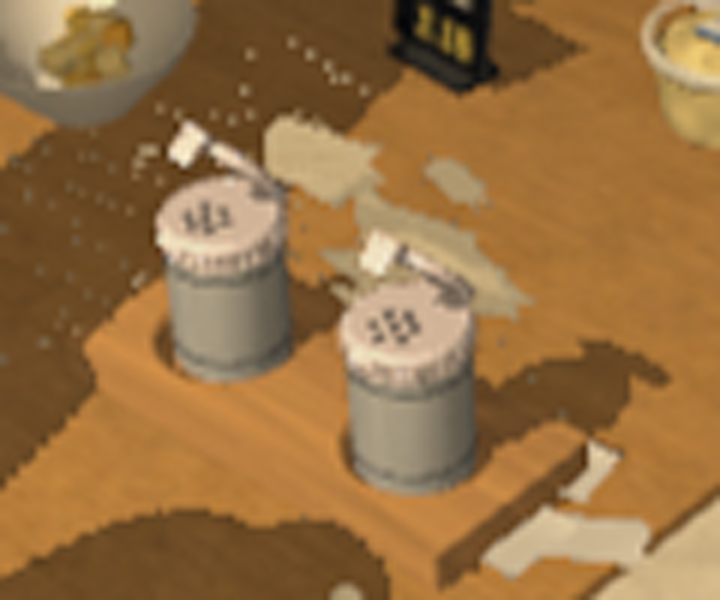

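View pics/tz.png

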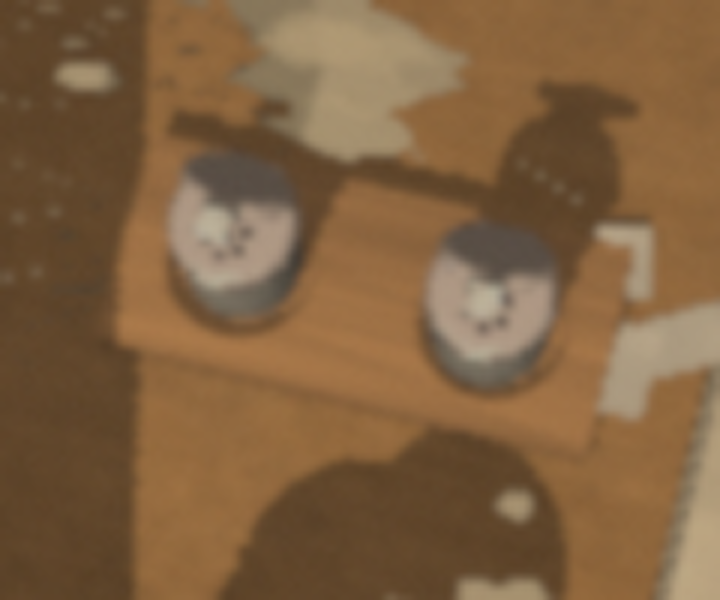

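```bash
cat > fit.py <<'E'
from h import *
from scipy.optimize import least_squares
def circ(p,r):
    f=lambda c:np.hypot(p[:,0]-c[0],p[:,1]-c[1])-r
    s=least_squares(f,p[:,:2].mean(0),loss='soft_l1',f_scale=.001);return s.x,np.sqrt(np.mean(s.fun**2))
E
python3 - <<'E'
from fit import *
for nm in('scene','top'):
    D=np.load(nm+'0.npz');X=D['X'];x,y,z=X[...,0],X[...,1],X[...,2]
    m=(z>.014)&(z<.024)&(x>.4)&(x<.54)&(y>-.15)&(y<.11)
    p=X[m][:,:2].astype(np.float32)
    r=cv2.minAreaRect(p); print(nm,'stand',np.round(r[0],4),np.round(r[1],4),r[2],'z',np.median(X[m][:,2]))
    for n,yy in(('L',.04),('R',-.08)):
        m=(z>.03)&(z<.06)&(abs(x-.47)<.06)&(abs(y-yy)<.045)
        print(n,'steel',[*circ(X[m],.0275)],m.sum())
        m=(z>.062)&(abs(x-.47)<.06)&(abs(y-yy)<.045)
        q=X[m]; print(np.histogram(q[:,2],np.arange(.06,.15,.006))[0])
        m2=q[:,2]>.1; l=q[m2]
        if len(l)>5:
            c=l.mean(0);_,_,V=np.linalg.svd(l-c);print('lid',c.round(4),V.round(2), l.max(0),l.min(0),len(l))
    m=(z>.038)&(z<.056)&(abs(x-.577)<.08)&(abs(y-.27)<.08)
    print('bowl',cv2.minEnclosingCircle(X[m][:,:2].astype(np.float32)))
    m=(z>.012)&(abs(x-.577)<.08)&(abs(y-.27)<.08)
    print('bowl',cv2.minEnclosingCircle(X[m][:,:2].astype(np.float32)))
E
```

```text
scene stand [ 0.4695 -0.0178] [0.1048 0.2359] 0.6317514777183533 z 0.019515125506503393
L steel [array([0.47165915, 0.04265227]), np.float64(0.0018234791125052551)] 172
[ 21  36  28  42 185  44   1   2   5  10  10  21  20   0]
lid [0.466  0.0331 0.1257] [[ 0.56 -0.64 -0.52]
 [-0.47 -0.76  0.45]
 [-0.69 -0.01 -0.73]] [0.48734774 0.05547119 0.13735679] [0.4499753  0.01437786 0.10125014] 69
R steel [array([ 0.47067387, -0.07548654]), np.float64(0.0016570051146777825)] 186
[ 27  36  30  42 210  54   1   1   7  10  16  26  18   1]
lid [ 0.464  -0.0851  0.1261] [[-0.62  0.62  0.47]
 [-0.31 -0.75  0.58]
 [ 0.72  0.22  0.66]] [ 0.48595837 -0.05736301  0.13890285] [ 0.44808553 -0.1022334   0.10419457] 79
bowl ((0.5737410187721252, 0.27015364170074463), 0.06687595695257187)
bowl ((0.5737410187721252, 0.27015364170074463), 0.06687595695257187)
top stand [ 0.4711 -0.0191] [0.1025 0.2325] 1.4134618043899536 z 0.020546027317843794
L steel [array([0.47208807, 0.04046513]), np.float64(0.0005960574825398202)] 53
[  6   6   7   9 103 103  12  17  22  29  31  38  31   9]
lid [0.4762 0.0391 0.1224] [[-0.73  0.12  0.67]
 [ 0.13  0.99 -0.04]
 [ 0.67 -0.06  0.74]] [0.4985594  0.06471036 0.1401212 ] [0.45065654 0.0141605  0.10002852] 183
R steel [array([ 0.47097724, -0.07807556]), np.float64(0.0027030353622864156)] 45
[  7   2   3  15  93 107  13  19  26  27  30  43  25   8]
lid [ 0.4747 -0.0779  0.1221] [[ 0.75  0.02 -0.66]
 [-0.03  1.   -0.  ]
 [-0.66 -0.02 -0.75]] [ 0.49531022 -0.05193972  0.14126906] [ 0.44896674 -0.10237075  0.10012165] 182
bowl ((0.5758195519447327, 0.26892757415771484), 0.06298616528511047)
bowl ((0.5771642327308655, 0.2697579264640808), 0.06442420184612274)
```

```bash
cat > d.py <<'E'
import sys
from h import *
a=[float(v) for v in sys.argv[1:]]
o=st()
R=Rn.from_quat(o['tool_rot']);p=np.array(o['position'])
y=np.deg2rad(a[3])
T=Rn.from_matrix(np.array([[-np.cos(y),-np.sin(y),0],[-np.sin(y),np.cos(y),0],[0,0,-1]]).T) if 0 else Rn.from_matrix(np.column_stack([[-np.cos(y),-np.sin(y),0],[-np.sin(y),np.cos(y),0],[0,0,-1]]))
print('d',R.inv().apply(np.array(a[:3])-p).round(4),'r',np.rad2deg((R.inv()*T).as_rotvec()).round(2))
E
python3 d.py .467 .042 .18 0
```

```text
{'time': 0.1, 'q': [1.0485, 0.5283, 1.4338, -0.0, 1.1814, -0.1785], 'position': [0.2103, 0.5879, 0.2407], 'tool_rot': [0.171, 0.9853, -0.0009, -0.0003], 'ft_force': [0.1197, -0.0025, 0.117], 'moment': [0.0138, -0.0013, 0.0442], 'grip_width': 0.0871}
d [-0.4257 -0.4274  0.0614] r [ -0.1   -0.04 -19.7 ]
```

>>> step_arm(targets=[{"dx": -0.043,"dy": -0.043,"dz": 0,"rz": -4},{"dx": -0.085,"dy": -0.086,"dz": 0.0,"rz": -8},{"dx": -0.128,"dy": -0.129,"dz": 0.0,"rz": -12},{"dx": -0.17,"dy": -0.171,"dz": 0.0,"rz": -16},{"dx": -0.213,"dy": -0.214,"dz": 0.0,"rz": -19.7}], gripper=0, force=30)

```text
invalid input
```

```bash
python3 d.py .467 .042 .18 0
```

```text
{'time': 0.1, 'q': [1.0485, 0.5283, 1.4338, -0.0, 1.1814, -0.1785], 'position': [0.2103, 0.5879, 0.2407], 'tool_rot': [0.171, 0.9853, -0.0009, -0.0003], 'ft_force': [0.1197, -0.0025, 0.117], 'moment': [0.0138, -0.0013, 0.0442], 'grip_width': 0.0871}
d [-0.4257 -0.4274  0.0614] r [ -0.1   -0.04 -19.7 ]
```

Probably all six numbers are required in each row.

>>> step_arm(targets=[{"dx": -0.043,"dy": -0.043,"dz": 0,"rx": 0,"ry": 0,"rz": -4},{"dx": -0.085,"dy": -0.086,"dz": 0.0,"rx": 0,"ry": 0,"rz": -8},{"dx": -0.128,"dy": -0.129,"dz": 0.0,"rx": 0,"ry": 0,"rz": -12},{"dx": -0.17,"dy": -0.171,"dz": 0.0,"rx": 0,"ry": 0,"rz": -16},{"dx": -0.213,"dy": -0.214,"dz": 0.0,"rx": 0,"ry": 0,"rz": -19.7}], gripper=0, force=30)

```text
time: 0.72
position: [0.3392, 0.3129, 0.2409]
tool_rot: [-0.001, 1.0, -0.001, -0.0]
ft_force: [1.0, 0.4, 0.8]
grip_width: 0.045
```

```bash
python3 d.py .467 .042 .18 0
```

```text
{'time': 0.725, 'q': [0.5029, 0.3102, 1.8281, -0.0014, 1.0048, -1.0699], 'position': [0.3392, 0.3129, 0.2409], 'tool_rot': [-0.0014, 1.0, -0.0009, -0.0004], 'ft_force': [1.0396, 0.4493, 0.8356], 'moment': [-0.0019, -0.066, 0.0035], 'grip_width': 0.045}
d [-0.1271 -0.2711  0.0613] r [-0.1  -0.04  0.16]
```

>>> step_arm(targets=[{"dx": -0.025,"dy": -0.054,"dz": 0.005,"rx": 0,"ry": 0,"rz": 0},{"dx": -0.05,"dy": -0.108,"dz": 0.015,"rx": 0,"ry": 0,"rz": 0},{"dx": -0.076,"dy": -0.162,"dz": 0.025,"rx": 0,"ry": 0,"rz": 0},{"dx": -0.102,"dy": -0.217,"dz": 0.035,"rx": 0,"ry": 0,"rz": 0},{"dx": -0.127,"dy": -0.271,"dz": 0.045,"rx": 0,"ry": 0,"rz": 0}])

```text
time: 1.35
position: [0.4675, 0.0403, 0.1959]
tool_rot: [-0.001, 1.0, -0.001, -0.0]
ft_force: [1.0, 0.4, 0.6]
grip_width: 0.0015
```

>>> step_arm(targets=[{"dx": 0,"dy": 0,"dz": 0,"rx": 0,"ry": 0,"rz": 0},{"dx": 0,"dy": 0,"dz": 0,"rx": 0,"ry": 0,"rz": 0},{"dx": 0,"dy": 0,"dz": 0,"rx": 0,"ry": 0,"rz": 0},{"dx": 0,"dy": 0,"dz": 0,"rx": 0,"ry": 0,"rz": 0},{"dx": 0,"dy": 0,"dz": 0,"rx": 0,"ry": 0,"rz": 0}])

```text
time: 1.98
position: [0.4672, 0.0412, 0.1961]
tool_rot: [-0.002, 1.0, -0.001, -0.0]
ft_force: [0.3, -0.1, 1.4]
grip_width: 0.0002
```

```bash
python3 d.py .467 .042 .16 0
python3 - <<'E'
from h import *
c,X=cam('scene');cv2.imwrite('pics/s1.png',cv2.resize(c['img'][150:280,170:330],(800,600)))
E
```

```text
{'time': 1.975, 'q': [-0.15, 0.3902, 1.8624, -0.0021, 0.8892, -1.7236], 'position': [0.4672, 0.0412, 0.1961], 'tool_rot': [-0.0021, 1.0, -0.0008, -0.0002], 'ft_force': [0.3407, -0.0542, 1.4158], 'moment': [0.0566, -0.0431, 0.0072], 'grip_width': 0.0002}
d [0.0002 0.0009 0.0361] r [-0.09 -0.02  0.24]
```

View pics/s1.png

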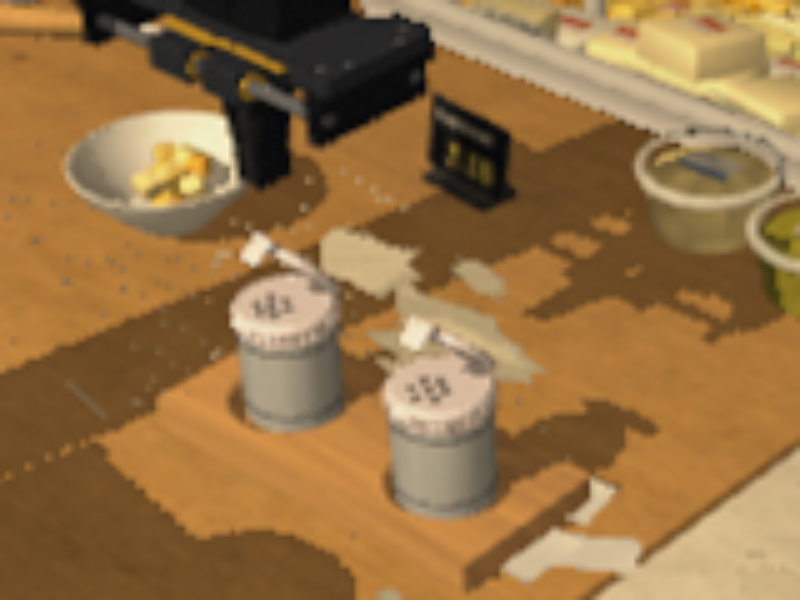

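>>> step_arm(targets=[{"dx": 0,"dy": 0.001,"dz": 0.015,"rx": 0,"ry": 0,"rz": 0},{"dx": 0,"dy": 0.001,"dz": 0.03,"rx": 0,"ry": 0,"rz": 0},{"dx": 0,"dy": 0.001,"dz": 0.042,"rx": 0,"ry": 0,"rz": 0},{"dx": 0,"dy": 0.001,"dz": 0.054,"rx": 0,"ry": 0,"rz": 0},{"dx": 0,"dy": 0.001,"dz": 0.064,"rx": 0,"ry": 0,"rz": 0}])

```text
time: 2.65
position: [0.4671, 0.0419, 0.1315]
tool_rot: [-0.002, 1.0, -0.001, -0.0]
ft_force: [-1.4, 1.4, 4.3]
grip_width: 0.0004
```

>>> step_arm(targets=[{"dx": 0,"dy": 0,"dz": 0.004,"rx": 0,"ry": 0,"rz": 0},{"dx": 0,"dy": 0,"dz": 0.007,"rx": 0,"ry": 0,"rz": 0},{"dx": 0,"dy": 0,"dz": 0.01,"rx": 0,"ry": 0,"rz": 0},{"dx": 0,"dy": 0,"dz": 0.012,"rx": 0,"ry": 0,"rz": 0},{"dx": 0,"dy": 0,"dz": 0.014,"rx": 0,"ry": 0,"rz": 0}])

```text
time: 3.28
position: [0.4673, 0.0419, 0.1175]
tool_rot: [-0.002, 1.0, -0.001, -0.0]
ft_force: [0.1, -0.1, -0.7]
grip_width: 0.0005
```

>>> step_arm(targets=[{"dx": 0,"dy": 0,"dz": 0.001,"rx": 0,"ry": 0,"rz": 0},{"dx": 0,"dy": 0,"dz": 0.002,"rx": 0,"ry": 0,"rz": 0},{"dx": 0,"dy": 0,"dz": 0.003,"rx": 0,"ry": 0,"rz": 0},{"dx": 0,"dy": 0,"dz": 0.003,"rx": 0,"ry": 0,"rz": 0},{"dx": 0,"dy": 0,"dz": 0.003,"rx": 0,"ry": 0,"rz": 0}])

```text
time: 3.9
position: [0.4674, 0.0419, 0.1152]
tool_rot: [-0.002, 1.0, -0.001, 0.0]
ft_force: [-1.2, -0.2, 7.4]
grip_width: 0.0004
```

```bash
python3 d.py .467 -.078 .16 0
```

```text
{'time': 3.9, 'q': [-0.1484, 0.5377, 1.9315, -0.0027, 0.6718, -1.721], 'position': [0.4674, 0.0419, 0.1152], 'tool_rot': [-0.002, 1.0, -0.0009, 0.0002], 'ft_force': [-1.1895, -0.2448, 7.3626], 'moment': [-0.0126, 0.2533, -0.0112], 'grip_width': 0.0004}
d [ 0.0008 -0.12   -0.0445] r [-0.1   0.02  0.23]
```

>>> step_arm(targets=[{"dx": 0,"dy": 0,"dz": 0.001,"rx": 0,"ry": 0,"rz": 0},{"dx": 0,"dy": 0,"dz": 0.002,"rx": 0,"ry": 0,"rz": 0},{"dx": 0,"dy": 0,"dz": 0.002,"rx": 0,"ry": 0,"rz": 0},{"dx": 0,"dy": 0,"dz": 0.002,"rx": 0,"ry": 0,"rz": 0},{"dx": 0,"dy": 0,"dz": 0.002,"rx": 0,"ry": 0,"rz": 0}])

```text
time: 4.53
position: [0.4674, 0.0419, 0.115]
tool_rot: [-0.002, 1.0, -0.001, 0.001]
ft_force: [-2.7, 0.3, 16.2]
grip_width: 0.0004
```

>>> step_arm(targets=[{"dx": 0,"dy": 0,"dz": -0.01,"rx": 0,"ry": 0,"rz": 0},{"dx": 0,"dy": 0,"dz": -0.025,"rx": 0,"ry": 0,"rz": 0},{"dx": 0,"dy": 0,"dz": -0.045,"rx": 0,"ry": 0,"rz": 0},{"dx": 0,"dy": -0.02,"dz": -0.06,"rx": 0,"ry": 0,"rz": 0},{"dx": 0,"dy": -0.05,"dz": -0.06,"rx": 0,"ry": 0,"rz": 0}])

```text
time: 5.15
position: [0.4683, -0.0081, 0.1765]
tool_rot: [-0.003, 1.0, -0.001, 0.002]
ft_force: [0.4, -0.6, -0.8]
grip_width: 0.0009
```

```bash
python3 d.py .467 -.0775 .17 0
python3 - <<'E'
from h import *
c,X=cam('scene');cv2.imwrite('pics/s2.png',cv2.resize(c['img'][150:280,170:330],(800,600)))
E
```

```text
{'time': 5.15, 'q': [-0.2556, 0.4213, 1.8869, -0.0021, 0.8283, -1.8312], 'position': [0.4683, -0.0081, 0.1765], 'tool_rot': [-0.0031, 1.0, -0.0014, 0.0023], 'ft_force': [0.4365, -0.6196, -0.7516], 'moment': [0.0442, 0.0174, 0.0308], 'grip_width': 0.0009}
d [ 0.0018 -0.0693  0.0067] r [-0.16  0.26  0.36]
```

View pics/s2.png

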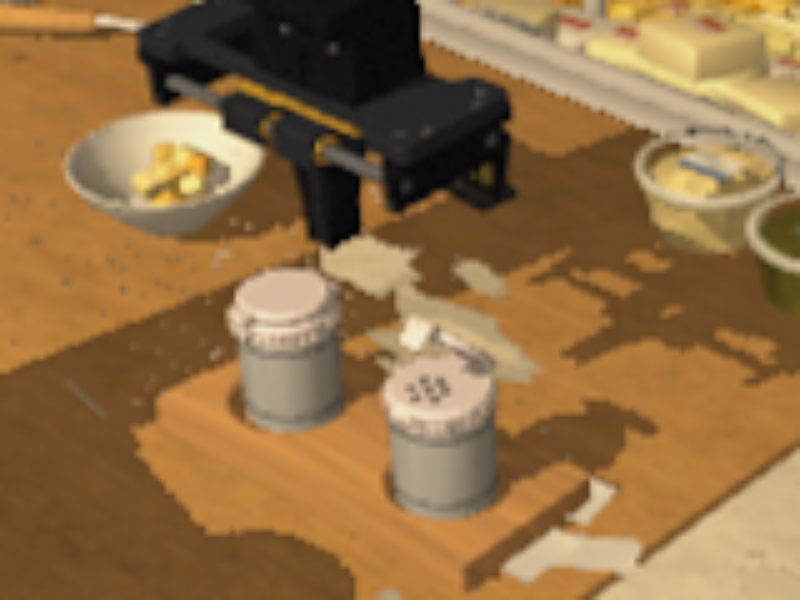

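The left lid lies flat (zoomed picture, at 285,295), so it is shut. The right one is still open (415,335). I'll press that one next.

>>> step_arm(targets=[{"dx": 0.002,"dy": -0.025,"dz": 0,"rx": 0,"ry": 0.2,"rz": 0},{"dx": 0.002,"dy": -0.05,"dz": 0,"rx": 0,"ry": 0.2,"rz": 0},{"dx": 0.002,"dy": -0.0695,"dz": 0,"rx": 0,"ry": 0.2,"rz": 0},{"dx": 0.002,"dy": -0.0695,"dz": 0.007,"rx": 0,"ry": 0.2,"rz": 0},{"dx": 0.002,"dy": -0.0695,"dz": 0.02,"rx": 0,"ry": 0.2,"rz": 0}])

```text
time: 5.82
position: [0.4671, -0.0804, 0.156]
tool_rot: [-0.002, 1.0, -0.002, 0.001]
ft_force: [-2.0, 0.0, 4.2]
grip_width: 0.0002
```

>>> step_arm(targets=[{"dx": 0,"dy": 0,"dz": 0.008,"rx": 0,"ry": 0,"rz": 0},{"dx": 0,"dy": 0,"dz": 0.016,"rx": 0,"ry": 0,"rz": 0},{"dx": 0,"dy": 0,"dz": 0.024,"rx": 0,"ry": 0,"rz": 0},{"dx": 0,"dy": 0,"dz": 0.031,"rx": 0,"ry": 0,"rz": 0},{"dx": 0,"dy": 0,"dz": 0.036,"rx": 0,"ry": 0,"rz": 0}])

```text
time: 6.45
position: [0.4676, -0.0807, 0.1195]
tool_rot: [-0.002, 1.0, -0.002, 0.001]
ft_force: [-0.1, 0.1, -0.5]
grip_width: 0.0002
```

```bash
python3 d.py .467 -.0775 .113 0
```

```text
{'time': 6.45, 'q': [-0.4047, 0.5333, 1.9177, -0.0058, 0.6868, -1.9752], 'position': [0.4676, -0.0807, 0.1195], 'tool_rot': [-0.0021, 1.0, -0.0025, 0.001], 'ft_force': [-0.0636, 0.0693, -0.4844], 'moment': [0.0131, 0.0311, -0.0351], 'grip_width': 0.0002}
d [0.0006 0.0032 0.0065] r [-0.28  0.12  0.24]
```

>>> step_arm(targets=[{"dx": 0,"dy": 0.003,"dz": 0.002,"rx": 0,"ry": 0,"rz": 0},{"dx": 0,"dy": 0.003,"dz": 0.003,"rx": 0,"ry": 0,"rz": 0},{"dx": 0,"dy": 0.003,"dz": 0.004,"rx": 0,"ry": 0,"rz": 0},{"dx": 0,"dy": 0.003,"dz": 0.005,"rx": 0,"ry": 0,"rz": 0},{"dx": 0,"dy": 0.003,"dz": 0.006,"rx": 0,"ry": 0,"rz": 0}])

```text
time: 7.08
position: [0.4678, -0.0778, 0.115]
tool_rot: [-0.002, 1.0, -0.003, 0.002]
ft_force: [-3.6, 1.3, 19.9]
grip_width: 0.0005
```

>>> step_arm(targets=[{"dx": 0,"dy": 0,"dz": 0.002,"rx": 0,"ry": 0,"rz": 0},{"dx": 0,"dy": 0,"dz": -0.01,"rx": 0,"ry": 0,"rz": 0},{"dx": 0,"dy": 0,"dz": -0.035,"rx": 0,"ry": 0,"rz": 0},{"dx": 0,"dy": 0,"dz": -0.07,"rx": 0,"ry": 0,"rz": 0},{"dx": 0,"dy": 0.0,"dz": -0.1,"rx": 0,"ry": 0,"rz": 0}])

```text
time: 7.7
position: [0.4676, -0.0773, 0.2164]
tool_rot: [-0.002, 1.0, -0.003, 0.002]
ft_force: [-0.4, -0.5, -1.0]
grip_width: 0.0008
```

```bash
python3 d.py .467 -.0775 .17 0
python3 - <<'E'
from fit import *
for nm in('scene','top'):
    c,X=cam(nm);cv2.imwrite(f'pics/{nm}3.png',cv2.resize(c['img'][150:280,170:330],(800,600)))
    x,y,z=X[...,0],X[...,1],X[...,2]
    for n,yy in(('L',.042),('R',-.078)):
        m=(z>.03)&(z<.06)&(abs(x-.47)<.06)&(abs(y-yy)<.045)
        if m.sum()>10: print(nm,n,'steel',[*circ(X[m],.0275)],m.sum())
        m=(z>.075)&(z<.11)&(abs(x-.47)<.06)&(abs(y-yy)<.045)
        q=X[m]; print(np.histogram(q[:,2],np.arange(.075,.111,.003))[0])
        q=q[q[:,2]>.091]; 
        if len(q): print('top',q.min(0),q.max(0),cv2.minEnclosingCircle(q[:,:2].astype(np.float32)))
E
```

```text
{'time': 7.7, 'q': [-0.3979, 0.3616, 1.8328, -0.0046, 0.9413, -1.9702], 'position': [0.4676, -0.0773, 0.2164], 'tool_rot': [-0.0021, 1.0, -0.0029, 0.002], 'ft_force': [-0.398, -0.4524, -0.9522], 'moment': [-0.0053, -0.0575, 0.0236], 'grip_width': 0.0008}
d [0.0008 0.0001 0.0464] r [-0.33  0.23  0.25]
scene L steel [array([0.47159877, 0.04256044]), np.float64(0.0016200592424038829)] 178
[ 14  21  20  22  40  21 108  62   6   0   0   0]
top [0.43615735 0.01655162 0.09144809] [0.4986495  0.06613376 0.1000653 ] ((0.4683985412120819, 0.04029637947678566), 0.03237679973244667)
scene R steel [array([ 0.47068652, -0.07560761]), np.float64(0.0016310302395685235)] 189
[ 18  19  21  25  35  35 118  76   6   0   0   0]
top [ 0.43492797 -0.10374263  0.09115901] [ 0.49776808 -0.05042063  0.10060258] ((0.4666690230369568, -0.07412945479154587), 0.032878339290618896)
[0 0 0 0 0 0 0 0 0 0 0 0]
top R steel [array([ 0.47095236, -0.07798886]), np.float64(0.0004430025710440304)] 39
[ 0  3  4  5 19 20 38 55 36  1  0  0]
top [ 0.43762098 -0.10310012  0.09121014] [ 0.47342205 -0.06511459  0.10262174] ((0.45778873562812805, -0.08528980612754822), 0.02228599786758423)
```

View pics/scene3.png

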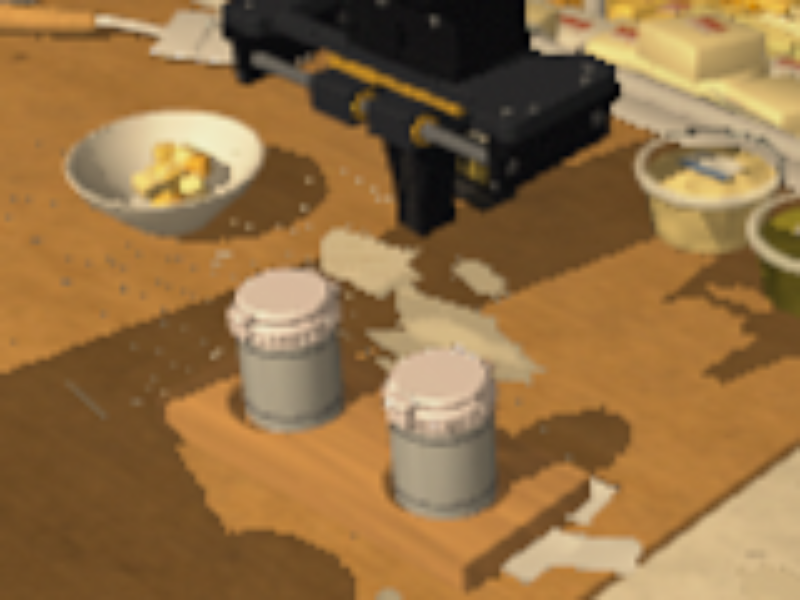

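Both lids are flat now: left at (285,295), right at (440,375). Next I'll open the jaws and go down around the right shaker.

```bash
python3 d.py .4708 -.0772 .052 2
```

```text
{'time': 7.8, 'q': [-0.3977, 0.3591, 1.8306, -0.0046, 0.9392, -1.9702], 'position': [0.4696, -0.078, 0.2181], 'tool_rot': [-0.0022, 1.0, -0.0042, 0.0051], 'ft_force': [0.7988, -0.1983, -0.604], 'moment': [0.0348, 0.0323, 0.0072], 'grip_width': 0.0006}
d [0.0005 0.0022 0.1661] r [-0.49  0.58 -1.74]
```

>>> step_arm(targets=[{"dx": -0.003,"dy": 0,"dz": 0,"rx": 0,"ry": 0,"rz": 0},{"dx": -0.003,"dy": 0,"dz": 0,"rx": 0,"ry": 0,"rz": 0},{"dx": -0.003,"dy": 0,"dz": 0.02,"rx": 0,"ry": 0,"rz": 0},{"dx": -0.003,"dy": 0,"dz": 0.04,"rx": 0,"ry": 0,"rz": 0},{"dx": -0.003,"dy": 0.0,"dz": 0.06,"rx": 0,"ry": 0,"rz": 0}], gripper=1)

```text
time: 8.43
position: [0.4726, -0.0783, 0.1565]
tool_rot: [-0.002, 1.0, -0.004, 0.004]
ft_force: [-0.0, -0.0, 0.9]
grip_width: 0.0426
```

```bash
python3 d.py .4708 -.0772 .052 2
```

```text
{'time': 8.425, 'q': [-0.3957, 0.4668, 1.8829, -0.0054, 0.7814, -1.9671], 'position': [0.4726, -0.0783, 0.1565], 'tool_rot': [-0.0022, 1.0, -0.0038, 0.0041], 'ft_force': [-0.0371, -0.0187, 0.8579], 'moment': [0.0321, 0.0443, -0.048], 'grip_width': 0.0426}
d [0.0027 0.0019 0.1044] r [-0.44  0.46 -1.75]
```

>>> step_arm(targets=[{"dx": 0.0025,"dy": 0.002,"dz": 0,"rx": -0.4,"ry": 0.4,"rz": -1.7},{"dx": 0.0025,"dy": 0.002,"dz": 0,"rx": -0.4,"ry": 0.4,"rz": -1.7},{"dx": 0.0025,"dy": 0.002,"dz": 0,"rx": -0.4,"ry": 0.4,"rz": -1.7},{"dx": 0.0025,"dy": 0.002,"dz": 0.005,"rx": -0.4,"ry": 0.4,"rz": -1.7},{"dx": 0.0025,"dy": 0.002,"dz": 0.02,"rx": -0.4,"ry": 0.4,"rz": -1.7}])

```text
time: 9.05
position: [0.4712, -0.0768, 0.1371]
tool_rot: [-0.017, 1.0, -0.001, 0.002]
ft_force: [1.0, 0.3, -0.0]
grip_width: 0.0852
```

```bash
python3 d.py .4708 -.0772 .052 2
```

```text
{'time': 9.05, 'q': [-0.3961, 0.502, 1.899, -0.0003, 0.7359, -2.0009], 'position': [0.4712, -0.0768, 0.1371], 'tool_rot': [-0.0171, 0.9999, -0.001, 0.0021], 'ft_force': [1.0348, 0.3231, -0.0009], 'moment': [0.0018, 0.0848, -0.0485], 'grip_width': 0.0852}
d [ 0.0007 -0.0002  0.0851] r [-0.12  0.23 -0.04]
```

>>> step_arm(targets=[{"dx": 0.0005,"dy": 0,"dz": 0.02,"rx": 0,"ry": 0.2,"rz": 0},{"dx": 0.0005,"dy": 0,"dz": 0.045,"rx": 0,"ry": 0.2,"rz": 0},{"dx": 0.0005,"dy": 0,"dz": 0.065,"rx": 0,"ry": 0.2,"rz": 0},{"dx": 0.0005,"dy": 0,"dz": 0.08,"rx": 0,"ry": 0.2,"rz": 0},{"dx": 0.0005,"dy": 0,"dz": 0.085,"rx": 0,"ry": 0.2,"rz": 0}])

```text
time: 9.68
position: [0.4708, -0.0769, 0.0514]
tool_rot: [-0.017, 1.0, -0.001, -0.0]
ft_force: [-0.2, -0.2, 0.0]
grip_width: 0.0871
```

>>> step_arm(targets=[{"dx": 0,"dy": 0,"dz": 0,"rx": 0,"ry": 0,"rz": 0},{"dx": 0,"dy": 0,"dz": 0,"rx": 0,"ry": 0,"rz": 0},{"dx": 0,"dy": 0,"dz": 0,"rx": 0,"ry": 0,"rz": 0},{"dx": 0,"dy": 0,"dz": 0,"rx": 0,"ry": 0,"rz": 0},{"dx": 0,"dy": 0,"dz": 0,"rx": 0,"ry": 0,"rz": 0}], gripper=0.3, force=30)

```text
time: 10.3
position: [0.4709, -0.0767, 0.0518]
tool_rot: [-0.017, 1.0, -0.001, 0.0]
ft_force: [0.6, 2.1, 4.2]
grip_width: 0.0555
```

```bash
python3 d.py .4708 -.0772 .142 2
```

```text
{'time': 10.3, 'q': [-0.3953, 0.672, 1.944, -0.0027, 0.5247, -1.9978], 'position': [0.4709, -0.0767, 0.0518], 'tool_rot': [-0.017, 0.9999, -0.0008, 0.0001], 'ft_force': [0.5837, 2.0934, 4.2291], 'moment': [0.336, -0.0377, 0.0185], 'grip_width': 0.0555}
d [ 0.0001 -0.0007 -0.0902] r [-0.09  0.01 -0.05]
```

>>> step_arm(targets=[{"dx": 0,"dy": 0,"dz": -0.01,"rx": 0,"ry": 0,"rz": 0},{"dx": 0,"dy": 0,"dz": -0.025,"rx": 0,"ry": 0,"rz": 0},{"dx": 0,"dy": 0,"dz": -0.04,"rx": 0,"ry": 0,"rz": 0},{"dx": 0,"dy": 0,"dz": -0.055,"rx": 0,"ry": 0,"rz": 0},{"dx": 0,"dy": 0,"dz": -0.06,"rx": 0,"ry": 0,"rz": 0}])

```text
time: 10.92
position: [0.4714, -0.0768, 0.1132]
tool_rot: [-0.017, 1.0, -0.001, 0.001]
ft_force: [-0.3, 0.6, -4.6]
grip_width: 0.0556
```

>>> step_arm(targets=[{"dx": 0,"dy": 0,"dz": 0,"rx": 0,"ry": 0,"rz": 0},{"dx": 0,"dy": 0,"dz": 0,"rx": 0,"ry": 0,"rz": 0},{"dx": 0,"dy": 0,"dz": 0,"rx": 0,"ry": 0,"rz": 0},{"dx": 0,"dy": 0,"dz": 0,"rx": 0,"ry": 0,"rz": 0},{"dx": 0,"dy": 0,"dz": 0,"rx": 0,"ry": 0,"rz": 0}])

```text
time: 11.55
position: [0.4712, -0.0768, 0.1129]
tool_rot: [-0.017, 1.0, -0.001, 0.001]
ft_force: [-0.0, -0.1, -4.1]
grip_width: 0.0559
```

```bash
cat > w.py <<'E'
from fit import *
F=[]
for i in range(24):
    c,X=cam('scene' if i%2==0 else 'top')
    o=telemetry.get_obs();F.append(np.r_[o['ft_force'],o['joint_torque'],o['moment']])
    if i<2: cv2.imwrite(f"pics/w{o['time']:.1f}_{i}.png",cv2.resize(c['img'][150:280,170:330],(800,600)))
F=np.array(F);print('mean',F.mean(0).round(3));print('sem',(F.std(0)/np.sqrt(24)).round(3))
E
python3 w.py; python3 d.py .4708 -.0772 .052 2; ls pics
```

```text
mean [ 1.2100e-01 -4.5000e-02 -3.9740e+00 -1.0000e-03 -3.7753e+01 -9.3240e+00
 -4.6000e-02  4.2000e-02 -0.0000e+00  3.2000e-02  1.2000e-02  7.0000e-03]
sem [0.11  0.096 0.086 0.    0.002 0.001 0.    0.    0.    0.006 0.006 0.004]
{'time': 12.75, 'q': [-0.3952, 0.5481, 1.9142, -0.0024, 0.6762, -1.9983], 'position': [0.4713, -0.0768, 0.1132], 'tool_rot': [-0.0171, 0.9999, -0.0013, 0.0011], 'ft_force': [0.2655, -0.1841, -4.1519], 'moment': [0.0484, -0.0084, 0.0067], 'grip_width': 0.0553}
d [ 0.0007 -0.0002  0.0612] r [-0.15  0.13 -0.05]
s1.png
s2.png
scene0.png
scene3.png
sz.png
top0.png
top3.png
tz.png
w11.6_0.png
w11.7_1.png
```

>>> step_arm(targets=[{"dx": 0,"dy": 0,"dz": 0.02,"rx": 0,"ry": 0,"rz": 0},{"dx": 0,"dy": 0,"dz": 0.035,"rx": 0,"ry": 0,"rz": 0},{"dx": 0,"dy": 0,"dz": 0.05,"rx": 0,"ry": 0,"rz": 0},{"dx": 0,"dy": 0,"dz": 0.057,"rx": 0,"ry": 0,"rz": 0},{"dx": 0,"dy": 0,"dz": 0.0605,"rx": 0,"ry": 0,"rz": 0}])

```text
time: 13.38
position: [0.4715, -0.077, 0.0523]
tool_rot: [-0.017, 1.0, -0.001, 0.001]
ft_force: [-0.3, -0.1, -3.1]
grip_width: 0.0561
```

>>> step_arm(targets=[{"dx": 0,"dy": 0,"dz": 0.0005,"rx": 0,"ry": 0,"rz": 0},{"dx": 0,"dy": 0,"dz": 0.001,"rx": 0,"ry": 0,"rz": 0},{"dx": 0,"dy": 0,"dz": 0.001,"rx": 0,"ry": 0,"rz": 0},{"dx": 0,"dy": 0,"dz": 0.001,"rx": 0,"ry": 0,"rz": 0},{"dx": 0,"dy": 0,"dz": 0.001,"rx": 0,"ry": 0,"rz": 0}])

```text
time: 14.0
position: [0.4716, -0.077, 0.0518]
tool_rot: [-0.017, 1.0, -0.001, 0.001]
ft_force: [-1.0, 1.6, 6.3]
grip_width: 0.0558
```

View pics/w11.6_0.png

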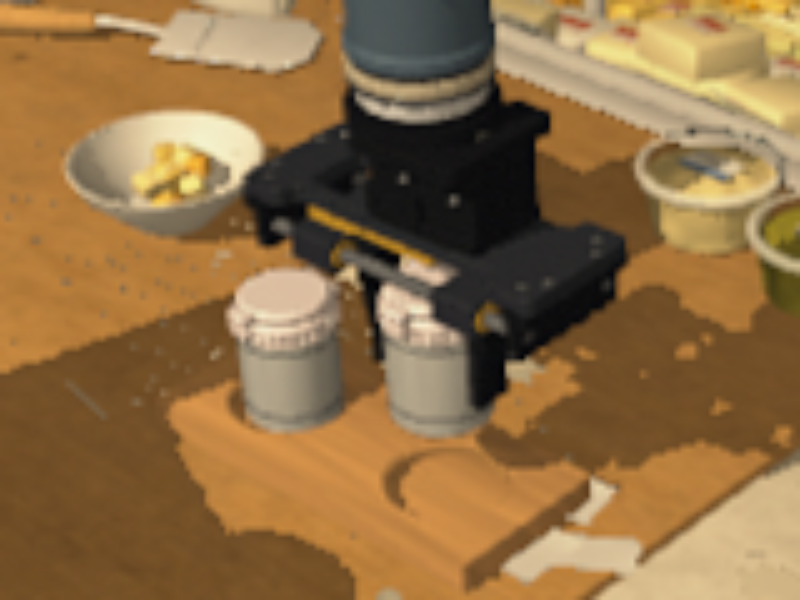

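The picture shows the right shaker held upright above its empty recess (445,480). It has since been lowered and is touching the floor again, so I'll let go and rise.

>>> step_arm(targets=[{"dx": 0,"dy": 0,"dz": 0,"rx": 0,"ry": 0,"rz": 0},{"dx": 0,"dy": 0,"dz": 0,"rx": 0,"ry": 0,"rz": 0},{"dx": 0,"dy": 0,"dz": 0,"rx": 0,"ry": 0,"rz": 0},{"dx": 0,"dy": 0,"dz": 0,"rx": 0,"ry": 0,"rz": 0},{"dx": 0,"dy": 0,"dz": 0,"rx": 0,"ry": 0,"rz": 0}], gripper=1)

```text
time: 14.62
position: [0.4716, -0.077, 0.0517]
tool_rot: [-0.017, 1.0, -0.001, 0.001]
ft_force: [-0.2, 0.4, -0.4]
grip_width: 0.086
```

>>> step_arm(targets=[{"dx": 0,"dy": 0,"dz": -0.01,"rx": 0,"ry": 0,"rz": 0},{"dx": 0,"dy": 0,"dz": -0.03,"rx": 0,"ry": 0,"rz": 0},{"dx": 0,"dy": 0,"dz": -0.055,"rx": 0,"ry": 0,"rz": 0},{"dx": 0,"dy": 0,"dz": -0.08,"rx": 0,"ry": 0,"rz": 0},{"dx": 0,"dy": 0,"dz": -0.1,"rx": 0,"ry": 0,"rz": 0}])

```text
time: 15.25
position: [0.4715, -0.0768, 0.1534]
tool_rot: [-0.017, 1.0, -0.002, 0.002]
ft_force: [0.5, -0.1, -0.2]
grip_width: 0.0874
```

```bash
python3 w.py; ls -t pics|head -2; python3 d.py .4715 .0415 .152 -6
```

```text
mean [ 1.2600e-01  9.8000e-02  1.1700e-01  3.0000e-03 -3.4684e+01 -1.0739e+01
 -4.9000e-02  6.0000e-02 -0.0000e+00  2.5000e-02  1.6000e-02 -4.0000e-03]
sem [0.144 0.091 0.094 0.011 0.185 0.06  0.    0.011 0.    0.006 0.006 0.007]
w15.3_1.png
w15.3_0.png
{'time': 16.45, 'q': [-0.3951, 0.4757, 1.8859, -0.0021, 0.7766, -1.9985], 'position': [0.4714, -0.0767, 0.1517], 'tool_rot': [-0.017, 0.9999, -0.0013, 0.0012], 'ft_force': [0.7073, -0.593, 0.4311], 'moment': [0.0302, 0.0108, -0.0117], 'grip_width': 0.0869}
d [-0.0042  0.1182 -0.0006] r [-0.15  0.15  7.95]
```

>>> step_arm(targets=[{"dx": -0.001,"dy": 0.03,"dz": 0,"rx": 0,"ry": 0,"rz": 2},{"dx": -0.002,"dy": 0.07,"dz": 0,"rx": 0,"ry": 0,"rz": 5},{"dx": -0.004,"dy": 0.1,"dz": 0,"rx": 0,"ry": 0.1,"rz": 8},{"dx": -0.004,"dy": 0.118,"dz": 0,"rx": 0,"ry": 0.1,"rz": 8},{"dx": -0.004,"dy": 0.118,"dz": 0.015,"rx": 0,"ry": 0.1,"rz": 8}])

```text
time: 17.08
position: [0.472, 0.0425, 0.1371]
tool_rot: [0.052, 0.999, -0.001, 0.002]
ft_force: [0.5, -0.2, 0.3]
grip_width: 0.0868
```

```bash
python3 d.py .4715 .0415 .052 -6
```

```text
{'time': 17.075, 'q': [-0.1451, 0.4991, 1.9066, -0.0034, 0.732, -1.6102], 'position': [0.472, 0.0425, 0.1371], 'tool_rot': [0.0515, 0.9987, -0.0013, 0.0018], 'ft_force': [0.5171, -0.2014, 0.2877], 'moment': [-0.0177, -0.072, 0.0008], 'grip_width': 0.0868}
d [ 0.0007 -0.0009  0.0851] r [-0.14  0.22  0.09]
```

View pics/w15.3_0.png

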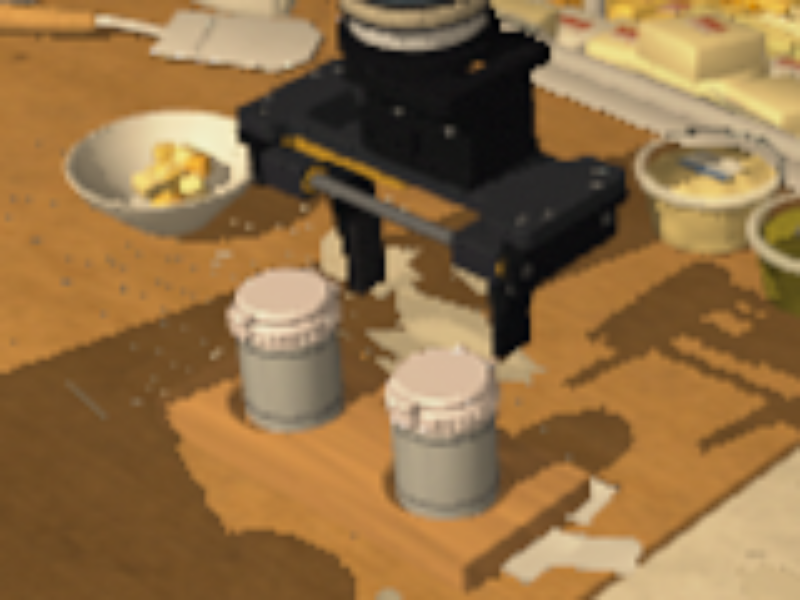

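The right shaker is back in its recess (445,490) with its lid shut. Now the left one.

>>> step_arm(targets=[{"dx": 0.0007,"dy": -0.0009,"dz": 0.02,"rx": 0,"ry": 0.2,"rz": 0},{"dx": 0.0007,"dy": -0.0009,"dz": 0.045,"rx": 0,"ry": 0.2,"rz": 0},{"dx": 0.0007,"dy": -0.0009,"dz": 0.065,"rx": 0,"ry": 0.2,"rz": 0},{"dx": 0.0007,"dy": -0.0009,"dz": 0.08,"rx": 0,"ry": 0.2,"rz": 0},{"dx": 0.0007,"dy": -0.0009,"dz": 0.085,"rx": 0,"ry": 0.2,"rz": 0}])

```text
time: 17.7
position: [0.4712, 0.0415, 0.0513]
tool_rot: [0.052, 0.999, -0.001, -0.001]
ft_force: [0.2, -0.4, -0.1]
grip_width: 0.0869
```

>>> step_arm(targets=[{"dx": 0,"dy": 0,"dz": 0,"rx": 0,"ry": 0,"rz": 0},{"dx": 0,"dy": 0,"dz": 0,"rx": 0,"ry": 0,"rz": 0},{"dx": 0,"dy": 0,"dz": 0,"rx": 0,"ry": 0,"rz": 0},{"dx": 0,"dy": 0,"dz": 0,"rx": 0,"ry": 0,"rz": 0},{"dx": 0,"dy": 0,"dz": 0,"rx": 0,"ry": 0,"rz": 0}], gripper=0.3, force=30)

```text
time: 18.32
position: [0.4715, 0.0415, 0.0517]
tool_rot: [0.052, 0.999, -0.001, -0.0]
ft_force: [-0.3, 0.4, 3.2]
grip_width: 0.0556
```

>>> step_arm(targets=[{"dx": 0,"dy": 0,"dz": -0.01,"rx": 0,"ry": 0,"rz": 0},{"dx": 0,"dy": 0,"dz": -0.025,"rx": 0,"ry": 0,"rz": 0},{"dx": 0,"dy": 0,"dz": -0.04,"rx": 0,"ry": 0,"rz": 0},{"dx": 0,"dy": 0,"dz": -0.055,"rx": 0,"ry": 0,"rz": 0},{"dx": 0,"dy": 0,"dz": -0.06,"rx": 0,"ry": 0,"rz": 0}])

```text
time: 18.95
position: [0.4721, 0.0416, 0.1132]
tool_rot: [0.052, 0.999, -0.001, 0.001]
ft_force: [0.8, -0.2, -1.4]
grip_width: 0.0556
```

>>> step_arm(targets=[{"dx": 0,"dy": 0,"dz": 0,"rx": 0,"ry": 0,"rz": 0},{"dx": 0,"dy": 0,"dz": 0,"rx": 0,"ry": 0,"rz": 0},{"dx": 0,"dy": 0,"dz": 0,"rx": 0,"ry": 0,"rz": 0},{"dx": 0,"dy": 0,"dz": 0,"rx": 0,"ry": 0,"rz": 0},{"dx": 0,"dy": 0,"dz": 0,"rx": 0,"ry": 0,"rz": 0}])

```text
time: 19.58
position: [0.472, 0.0416, 0.113]
tool_rot: [0.052, 0.999, -0.001, 0.001]
ft_force: [0.1, -0.1, -2.6]
grip_width: 0.0554
```

```bash
python3 w.py; ls -t pics|head -2; python3 d.py .4715 .0415 .052 -6
```

```text
mean [-1.5800e-01  5.1000e-02 -1.7530e+00 -1.0000e-03 -3.6476e+01 -8.8440e+00
 -3.1000e-02  6.6000e-02 -0.0000e+00  3.4000e-02 -2.0000e-03 -2.0000e-03]
sem [0.12  0.075 0.106 0.    0.002 0.001 0.    0.    0.    0.006 0.005 0.005]
w19.7_1.png
w19.6_0.png
{'time': 20.775, 'q': [-0.147, 0.5451, 1.9225, -0.0038, 0.6714, -1.6116], 'position': [0.4721, 0.0416, 0.1132], 'tool_rot': [0.0516, 0.9987, -0.0013, 0.0012], 'ft_force': [-0.9475, -0.3862, -2.1485], 'moment': [-0.0254, -0.014, -0.012], 'grip_width': 0.0558}
d [ 0.0007 -0.      0.0612] r [-0.14  0.14  0.09]
```

Left weighs about 1.8 N and right about 4.0 N, so the right one is heavier. I'll put the left one back.

>>> step_arm(targets=[{"dx": 0.0005,"dy": 0,"dz": 0.02,"rx": 0,"ry": 0,"rz": 0},{"dx": 0.0005,"dy": 0,"dz": 0.035,"rx": 0,"ry": 0,"rz": 0},{"dx": 0.0005,"dy": 0,"dz": 0.05,"rx": 0,"ry": 0,"rz": 0},{"dx": 0.0005,"dy": 0,"dz": 0.057,"rx": 0,"ry": 0,"rz": 0},{"dx": 0.0005,"dy": 0,"dz": 0.0605,"rx": 0,"ry": 0,"rz": 0}])

```text
time: 21.4
position: [0.4718, 0.0415, 0.0525]
tool_rot: [0.052, 0.999, -0.001, 0.001]
ft_force: [-0.9, -0.8, -1.9]
grip_width: 0.0556
```

>>> step_arm(targets=[{"dx": 0,"dy": 0,"dz": 0.0005,"rx": 0,"ry": 0,"rz": 0},{"dx": 0,"dy": 0,"dz": 0.001,"rx": 0,"ry": 0,"rz": 0},{"dx": 0,"dy": 0,"dz": 0.001,"rx": 0,"ry": 0,"rz": 0},{"dx": 0,"dy": 0,"dz": 0.001,"rx": 0,"ry": 0,"rz": 0},{"dx": 0,"dy": 0,"dz": 0.001,"rx": 0,"ry": 0,"rz": 0}])

```text
time: 22.02
position: [0.4721, 0.0415, 0.0518]
tool_rot: [0.052, 0.999, -0.001, 0.001]
ft_force: [1.4, 0.2, 0.9]
grip_width: 0.0559
```

>>> step_arm(targets=[{"dx": 0,"dy": 0,"dz": 0,"rx": 0,"ry": 0,"rz": 0},{"dx": 0,"dy": 0,"dz": 0,"rx": 0,"ry": 0,"rz": 0},{"dx": 0,"dy": 0,"dz": 0,"rx": 0,"ry": 0,"rz": 0},{"dx": 0,"dy": 0,"dz": 0,"rx": 0,"ry": 0,"rz": 0},{"dx": 0,"dy": 0,"dz": 0,"rx": 0,"ry": 0,"rz": 0}], gripper=1)

```text
time: 22.65
position: [0.4721, 0.0415, 0.0517]
tool_rot: [0.052, 0.999, -0.001, 0.001]
ft_force: [0.0, 0.3, -0.9]
grip_width: 0.0862
```

>>> step_arm(targets=[{"dx": 0,"dy": 0,"dz": -0.01,"rx": 0,"ry": 0,"rz": 0},{"dx": 0,"dy": 0,"dz": -0.03,"rx": 0,"ry": 0,"rz": 0},{"dx": 0,"dy": 0,"dz": -0.055,"rx": 0,"ry": 0,"rz": 0},{"dx": 0,"dy": 0,"dz": -0.08,"rx": 0,"ry": 0,"rz": 0},{"dx": 0,"dy": 0,"dz": -0.1,"rx": 0,"ry": 0,"rz": 0}])

```text
time: 23.28
position: [0.4719, 0.0418, 0.1534]
tool_rot: [0.052, 0.999, -0.001, 0.002]
ft_force: [0.5, -0.3, -0.2]
grip_width: 0.0872
```

```bash
python3 - <<'E'
from fit import *
for nm in('scene','top'):
    c,X=cam(nm);cv2.imwrite(f'pics/{nm}5.png',cv2.resize(c['img'][150:280,170:330],(800,600)))
    x,y,z=X[...,0],X[...,1],X[...,2]
    for n,yy in(('L',.042),('R',-.078)):
        m=(z>.03)&(z<.06)&(abs(x-.47)<.06)&(abs(y-yy)<.045)
        if m.sum()>10: print(nm,n,'steel',[*circ(X[m],.0275)],m.sum())
        m=(z>.075)&(z<.11)&(abs(x-.47)<.06)&(abs(y-yy)<.045)
        print(np.histogram(X[m][:,2],np.arange(.075,.111,.003))[0])
E
python3 d.py .4712 -.0772 .15 2
```

```text
scene L steel [array([0.47215794, 0.04184924]), np.float64(0.0017196180554064785)] 178
[ 15  16  25  27  31  28 106  59   1   0   0   0]
scene R steel [array([ 0.47113489, -0.07640829]), np.float64(0.0016874596194246744)] 178
[ 21  14  23  27  35  26 137  70   2   0   0   0]
top L steel [array([0.47257784, 0.03967164]), np.float64(0.0005939160423253972)] 37
[ 2  4  3 11 16 16 39 60 32  2  0  0]
top R steel [array([ 0.47173089, -0.07889996]), np.float64(0.003739186728672145)] 39
[  0   3   7  15  26  39  88 129  73  11   0   0]
{'time': 23.375, 'q': [-0.1467, 0.4674, 1.8935, -0.0034, 0.7723, -1.6121], 'position': [0.4731, 0.0416, 0.1541], 'tool_rot': [0.0515, 0.9987, -0.0016, 0.0041], 'ft_force': [-0.283, -0.5612, -0.5642], 'moment': [0.0575, -0.0347, -0.0113], 'grip_width': 0.087}
d [-0.0103 -0.1184  0.0045] r [-0.19  0.47 -7.9 ]
```

View pics/scene5.png

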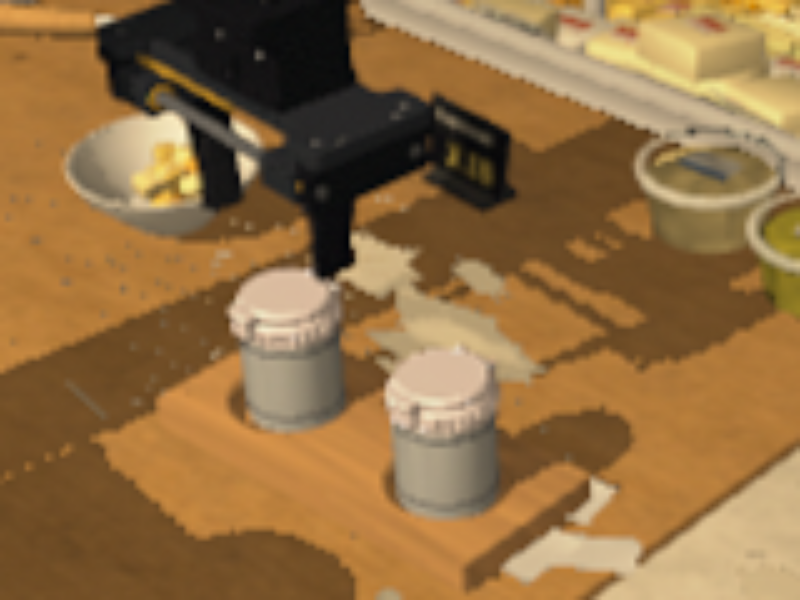

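Both shakers are standing in their recesses (290,390 and 445,475) with lids flat. Now I'll take the right one.

>>> step_arm(targets=[{"dx": -0.003,"dy": -0.03,"dz": 0,"rx": 0,"ry": 0.4,"rz": -2},{"dx": -0.006,"dy": -0.07,"dz": 0,"rx": 0,"ry": 0.4,"rz": -5},{"dx": -0.0103,"dy": -0.1,"dz": 0,"rx": 0,"ry": 0.4,"rz": -7.9},{"dx": -0.0103,"dy": -0.1184,"dz": 0,"rx": 0,"ry": 0.4,"rz": -7.9},{"dx": -0.0103,"dy": -0.1184,"dz": 0.015,"rx": 0,"ry": 0.4,"rz": -7.9}])

```text
time: 24.0
position: [0.472, -0.079, 0.1396]
tool_rot: [-0.016, 1.0, -0.002, 0.002]
ft_force: [-0.3, -0.1, -0.8]
grip_width: 0.0872
```

```bash
python3 d.py .4712 -.0772 .052 2
```

```text
{'time': 24.0, 'q': [-0.3981, 0.4987, 1.894, -0.0041, 0.7444, -1.9984], 'position': [0.472, -0.079, 0.1396], 'tool_rot': [-0.0162, 0.9999, -0.0022, 0.0015], 'ft_force': [-0.2518, -0.0667, -0.7869], 'moment': [0.0391, 0.0618, -0.0412], 'grip_width': 0.0872}
d [0.001  0.0022 0.0876] r [-0.26  0.17 -0.14]
```

>>> step_arm(targets=[{"dx": 0.0007,"dy": 0.002,"dz": 0.02,"rx": -0.2,"ry": 0.1,"rz": 0},{"dx": 0.0007,"dy": 0.002,"dz": 0.045,"rx": -0.2,"ry": 0.1,"rz": 0},{"dx": 0.0007,"dy": 0.002,"dz": 0.065,"rx": -0.2,"ry": 0.1,"rz": 0},{"dx": 0.0007,"dy": 0.002,"dz": 0.08,"rx": -0.2,"ry": 0.1,"rz": 0},{"dx": 0.0007,"dy": 0.002,"dz": 0.087,"rx": -0.2,"ry": 0.1,"rz": 0}])

```text
time: 24.62
position: [0.471, -0.0772, 0.0515]
tool_rot: [-0.016, 1.0, -0.0, -0.0]
ft_force: [-0.8, -0.7, -0.5]
grip_width: 0.0872
```

>>> step_arm(targets=[{"dx": 0,"dy": 0,"dz": 0,"rx": 0,"ry": 0,"rz": 0},{"dx": 0,"dy": 0,"dz": 0,"rx": 0,"ry": 0,"rz": 0},{"dx": 0,"dy": 0,"dz": 0,"rx": 0,"ry": 0,"rz": 0},{"dx": 0,"dy": 0,"dz": 0,"rx": 0,"ry": 0,"rz": 0},{"dx": 0,"dy": 0,"dz": 0,"rx": 0,"ry": 0,"rz": 0}], gripper=0.3, force=30)

```text
time: 25.25
position: [0.4712, -0.0771, 0.052]
tool_rot: [-0.016, 1.0, -0.0, 0.0]
ft_force: [-0.2, 1.8, 3.8]
grip_width: 0.0557
```

>>> step_arm(targets=[{"dx": 0,"dy": 0,"dz": -0.015,"rx": 0,"ry": 0,"rz": 0},{"dx": 0,"dy": 0,"dz": -0.04,"rx": 0,"ry": 0,"rz": 0},{"dx": 0,"dy": 0,"dz": -0.07,"rx": 0,"ry": 0,"rz": 0},{"dx": 0,"dy": 0,"dz": -0.105,"rx": 0,"ry": 0,"rz": 0},{"dx": 0,"dy": 0,"dz": -0.14,"rx": 0,"ry": 0,"rz": 0}])

```text
time: 25.88
position: [0.4702, -0.0768, 0.1933]
tool_rot: [-0.016, 1.0, -0.0, -0.0]
ft_force: [0.8, -0.0, -4.3]
grip_width: 0.0559
```

```bash
python3 d.py .576 .2695 .192 2
```

```text
{'time': 25.875, 'q': [-0.3967, 0.4035, 1.848, -0.0005, 0.8905, -1.9997], 'position': [0.4702, -0.0768, 0.1933], 'tool_rot': [-0.0162, 0.9999, -0.0001, -0.0003], 'ft_force': [0.8481, -0.0198, -4.3175], 'moment': [0.0313, -0.0038, 0.0263], 'grip_width': 0.0559}
d [-0.117   0.3427  0.0012] r [-0.01 -0.03 -0.14]
```

>>> step_arm(targets=[{"dx": -0.01,"dy": 0.025,"dz": 0,"rx": 0,"ry": 0,"rz": 0},{"dx": -0.025,"dy": 0.07,"dz": 0,"rx": 0,"ry": 0,"rz": 0},{"dx": -0.043,"dy": 0.125,"dz": 0,"rx": 0,"ry": 0,"rz": 0},{"dx": -0.06,"dy": 0.18,"dz": 0,"rx": 0,"ry": 0,"rz": 0},{"dx": -0.08,"dy": 0.235,"dz": 0,"rx": 0,"ry": 0,"rz": 0}])

```text
time: 26.5
position: [0.5417, 0.1623, 0.1935]
tool_rot: [-0.016, 1.0, -0.0, -0.001]
ft_force: [-0.1, -0.8, -4.1]
grip_width: 0.0558
```

```bash
python3 d.py .576 .2695 .192 2
```

```text
{'time': 26.5, 'q': [0.0937, 0.5098, 1.6311, -0.0007, 1.0028, -1.5091], 'position': [0.5417, 0.1623, 0.1935], 'tool_rot': [-0.0162, 0.9999, -0.0004, -0.001], 'ft_force': [-0.1086, -0.7745, -4.132], 'moment': [-0.0194, -0.0368, 0.0024], 'grip_width': 0.0558}
d [-0.0377  0.1061  0.0013] r [-0.04 -0.12 -0.14]
```

>>> step_arm(targets=[{"dx": -0.015,"dy": 0.045,"dz": 0,"rx": 0,"ry": 0,"rz": 0},{"dx": -0.026,"dy": 0.075,"dz": 0,"rx": 0,"ry": 0,"rz": 0},{"dx": -0.034,"dy": 0.095,"dz": 0,"rx": 0,"ry": 0,"rz": 0},{"dx": -0.0375,"dy": 0.106,"dz": 0,"rx": 0,"ry": 0,"rz": 0},{"dx": -0.0375,"dy": 0.106,"dz": 0,"rx": 0,"ry": 0,"rz": 0}])

```text
time: 27.12
position: [0.5751, 0.2695, 0.1931]
tool_rot: [-0.017, 1.0, -0.001, -0.002]
ft_force: [-0.3, -0.4, -4.3]
grip_width: 0.0561
```

>>> step_arm(targets=[{"dx": 0,"dy": 0,"dz": 0,"rx": 0,"ry": 0,"rz": 0},{"dx": 0,"dy": 0,"dz": 0,"rx": 0,"ry": 0,"rz": 0},{"dx": 0,"dy": 0,"dz": 0,"rx": 0,"ry": 0,"rz": 0},{"dx": 0,"dy": 0,"dz": 0,"rx": 0,"ry": 0,"rz": 0},{"dx": 0,"dy": 0,"dz": 0,"rx": 0,"ry": 0,"rz": 0}])

```text
time: 27.75
position: [0.5751, 0.2694, 0.1932]
tool_rot: [-0.017, 1.0, -0.001, -0.002]
ft_force: [-0.6, -1.0, -3.7]
grip_width: 0.0554
```

```bash
python3 - <<'E'
from fit import *
o=st();print(np.abs(o['joint_velocities']).max())
for nm in('scene','top'):
    c,X=cam(nm);cv2.imwrite(f'pics/{nm}6.png',cv2.resize(c['img'][130:280,150:310],(640,600)))
    x,y,z=X[...,0],X[...,1],X[...,2]
    for n,yy in(('L',.042),):
        m=(z>.03)&(z<.06)&(abs(x-.47)<.06)&(abs(y-yy)<.045)
        if m.sum()>10: print(nm,n,'steel',[*circ(X[m],.0275)],m.sum())
        m=(z>.075)&(z<.11)&(abs(x-.47)<.06)&(abs(y-yy)<.045)
        print(np.histogram(X[m][:,2],np.arange(.075,.111,.003))[0])
    m=(z>.012)&(z<.056)&(abs(x-.577)<.08)&(abs(y-.27)<.08)
    print('bowl',cv2.minEnclosingCircle(X[m][:,:2].astype(np.float32)))
    m=(z>.13)&(z<.26)&(abs(x-.577)<.05)&(abs(y-.27)<.05)
    if m.any(): print('held z min',np.percentile(z[m],1))
    for b in((.69,.76,.09,.2),(.44,.55,-.5,-.34)):
        m=(z>.012)&(z<.07)&(x>b[0])&(x<b[1])&(y>b[2])&(y<b[3]);print(X[m].min(0).round(3),X[m].max(0).round(3))
E
```

```text
{'time': 27.75, 'q': [0.2626, 0.5968, 1.45, -0.0006, 1.0982, -1.3412], 'position': [0.5751, 0.2694, 0.1932], 'tool_rot': [-0.0166, 0.9999, -0.0007, -0.0016], 'ft_force': [-0.6003, -1.0286, -3.6538], 'moment': [0.0633, -0.0016, -0.0002], 'grip_width': 0.0554}
0.0017913026377902133
scene L steel [array([0.47231304, 0.04190734]), np.float64(0.0016553314357589288)] 178
[ 16  18  20  33  25  27 109  66   2   0   0   0]
bowl ((0.5759629011154175, 0.2714838683605194), 0.06511026620864868)
held z min 0.1526047278189335
[0.709 0.107 0.012] [0.73  0.184 0.065]
[ 0.455 -0.484  0.012] [ 0.536 -0.361  0.063]
top L steel [array([0.47249878, 0.03985058]), np.float64(0.000593472942287683)] 48
[  3   5   6  18  27  25  91 147  62   7   0   0]
bowl ((0.574417233467102, 0.2685534656047821), 0.06228497996926308)
held z min 0.1541124360175987
[0.703 0.107 0.012] [0.729 0.182 0.066]
[ 0.458 -0.485  0.012] [ 0.537 -0.364  0.068]
```

View pics/scene6.png

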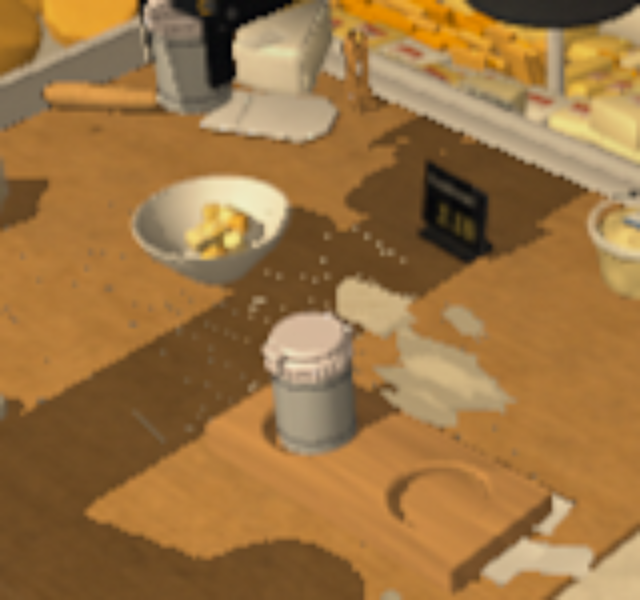

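The right shaker is held upright (190,60) above the bowl (210,225). The left one stands shut in its recess (315,390). The card and wedge have not moved, so I'll hand in.

```bash
python3 -c "
from rig import robot
print(robot.hand_in())"
```

```text
the job is handed in; nothing more can be done
None
```

I pressed both lids shut, weighed both shakers, and handed the job in with the heavier one, the right, held over the tasting bowl. It took about 28 s of the 72 s allowed.

- **Weights:** The right shaker read about 4.0 N and the left about 1.8 N. I lifted the right one first and set it back, then did the same with the left. I then took up the right one again and moved it over the bowl.
- **Held shaker:** Its foot is about 15.2 cm above the counter and its centre about 1 to 2 mm from the measured bowl centre. The gripper read 55 mm with a 4 N load and the arm was still.
- **Left shaker:** It stands in its own recess, about 2 mm from the middle, with its lid flat.
- **Other things:** The bowl, price card and cheese wedge are where they were at the start, within camera noise. The two cameras differed by about 2 to 3 mm, roughly the stated calibration error.
- **Not confirmed:** I saw the right lid flat before its last lift, but did not look at it closely in the final pose. No check failed.

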